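Fit the retaining clip behind the guide roller

ROBOT

A 7-joint arm with a two-finger parallel gripper is mounted at the origin on the work surface; the furniture and walls round the work are solid. World frame = base frame: x ahead of the robot, y to its left, z up, the work surface at z = 0. Lengths are in m, angles in degrees, forces in N, time in s.
With the tool pointing down it reaches from about 0.425 to 0.875 m from the base axis. Payload 4.7 kg.
Tool frame: the origin (TCP) lies at the very end of the fingers, on their centre line; the grasp point (between the pads) lies 19 mm behind it; z points along the fingers, y is the line along which they close (so a half turn about z gives the same grasp; the last joint's range is limited). The gripper opens to 87 mm and grips with 3 to 60 N. Pads are 19 mm wide; open, the fingers measure 117 mm over their backs; the gripper's body (75 mm by 190 mm) begins 51 mm behind the grasp point.
Start: joints at [75.98, 18.392, -4.016, 83.108, 1.295, 78.541, -3.26], TCP at [0.166, -0.628, 0.185] pointing down, gripper open.
Joint ranges: [-163.93, 163.93], [-17.29, 119.83], [-79.2, 71.16], [3.27, 140.29], [-89.18, 269.18], [5.43, 117.66], [-154.24, 154.24]. Speed limits (degrees/s): [147.25, 147.25, 180, 180, 180, 180, 180].

INTERFACE

Orientations are given as [roll, pitch, yaw] about the fixed x, y, z axes, in that order (R = Rz(yaw) Ry(pitch) Rx(roll)).
In Python, from cell import telemetry, cams, env gives the robot as it stands.
- The arm moves only by the tool arm_command, never from a script. Its argument "series" is text: rows parted by semicolons, each of 5 numbers parted by spaces: the shift along the tool's x, y, z in mm, then the turn about the tool's z in rad, then the closure in counts, from 0 (fully open) to 255 (shut). A call has 1 to 20 rows; each row shifts and turns the commanded pose from where the row before left it, along the tool's axes as they then stand; what a row does not reach is not made up. A row lasts 1/12 s, in which the tool goes at most 41.7 mm and 7.16 degrees, less where a joint would pass 70% of its speed; a pose out of reach is approached as far as the arm can. A call is refused whole if a number of a shift passes 41.7 or a number of a turn 0.125, either way. A call with a gripper value outside its range is refused whole. The fingers move at their own pace and stop on an object; "squeeze" is the grip in N (left out, the last holds). Time passes only in rows, so rows that do not move let the fingers close. It gives the time, the measured TCP pose, the force, the opening and the grip force at its end, in the units of the state.
- telemetry.get_obs(): the state, without advancing time (a new reading comes with each control period).
- cams.read_camera(name): name is "scene" or "side" or "wrist"; returns the picture (400x640x3 uint8, blue, green, red); there is no depth.
- cams.calibration(name): a dict with "K" (3x3 intrinsics, pixels), "origin" and "rotation" of the camera in the world; the wrist camera has in their place "hand_eye" (4x4, takes a point from camera to tool coordinates, whose origin is the TCP and whose axes are the flange's). Camera axes: x right, y down, z forward; pixel columns grow to the right and rows downward; lengths in m; the calibration is good to about 2 mm. The wrist camera is an equidistant fisheye: a pixel r from the principal point sees the ray r / f radians off the axis. A picture is of the moment at which its call begins: read the wrist's pose just before it. calibration takes no time and is no camera call.
- env.sign_off(): hands the job in; it is judged then, once.
The state is a dict: "time_s": time; "qpos": joint angles; "joint_velocities": joint speeds; "effort": joint torques, N m; "tool_pos": TCP position; "tool_rot": TCP orientation; "force": force on the tool from outside, world axes, zero at the start; "wrist_torque": the same for the moment, N m; "grip_width": finger opening in m; "grasp_force": force on a finger pad.
Only numpy, scipy, OpenCV 4.12 (cv2) and the standard library are available. Lean on these libraries where they do the work, as an engineer would, in place of code of your own. Each camera call takes 0.05 s, during which the arm holds its last target. There are 200 camera calls.

TASK

Slide the white guide roller back along its shaft until it is fully home against the collar, which uncovers the groove in the shaft. Then take the smaller of the two spring clips from the wooden rack by its tab and press it straight down into the groove until it snaps fully home, square on the shaft, and let go. The shaft was clamped by hand, so feel for the groove and never force the clip; leave the larger clip in the rack and the tools and the jar alone.

Things in the scene. Friction and masses are not known exactly. Their poses are not given: they have to be found in the camera images.
- shaft_mount: Fixed grey metal shaft mount: foot plate 90 x 130 x 10 mm (x -45..45, y -75..55 mm), pedestal 52 mm wide at y 12..48 with a round clamp head, top 92 mm high. Origin on the underside below the shaft axis, z up. A steel shaft, diameter 20, lies along its y axis, 75 mm up, sticking out of the clamp to -y. From the clamp outwards: dark collar (diameter 30, y -2..-10), white roller, groove, shaft end (y -67).
- shaft_axis (a point): Point of the mount on the shaft's axis, 75 mm above the mount's origin (mount axes). The shaft was clamped by hand: collar, roller, groove and shaft end all stand together up to 13 mm further out (-y) or in (+y) than said here, differently each time and not tracked. They do not shift during the job.
- groove_nominal (a point): Nominal centre of the groove (true one up to 13 mm off along the mount's y): core diameter 14, 6.6 mm wide, 47.7 mm out from the mount's origin. Outside it come 16 mm of full shaft (radius 10); on its inner side, 0.4 mm off, the end face of the home roller (radius 16). So a clip lowered too far out lands on the shaft, one too far in lands higher, on the roller.
- roller_nominal (a point): Nominal middle of the white guide roller when home (true one up to 13 mm off along the mount's y; at the start it is further out to -y by the joint's value). Diameter 32, 34 mm long; can be gripped from above across its diameter and slid. Nothing stands beside it; the clamp head's face is 12 mm out along +y from the mount's origin.
- guide_roller (a joint): How far the white roller stands out from its collar along the shaft, m: 0 = home against the collar, groove uncovered; 0.009 to 0.015 at the start, covering the groove. It slides with about 1.5 N of friction up to a hard stop at the collar.
- retaining_clip: Smaller spring clip, the one to fit: E-shaped dark steel, 5 mm thick (its y), ring 28 mm wide (its x), tab 20 mm wide up to 54 mm above the origin, about 56 g. Origin: ring centre, on the shaft axis when seated; z up the tab. Prong ends 10 mm below. Lowered on the groove it first touches with the origin 11 mm above the axis, on full shaft 15 mm, on the roller 22 mm.
- clip_mouth (a point): Mouth of the smaller clip, 6 mm below its ring centre, between the sprung prongs. Pushed down over the groove, the prongs spread 2 mm each; the push rises to about 15 N, then it snaps down, stops hard with the ring centre on the shaft axis and holds itself. It cannot go over the full shaft. Clip against shaft or roller: never above 35 N.
- clip_grip (a point): Grip point of the smaller clip: in its tab, 40 mm above the ring's centre, in the middle of its 5 mm thickness (fingers on both sides along the clip's y). With the clip seated, the roller's top lies 24 mm and the clamp head's 23 mm below this point.
- clip_rack: Fixed wooden rack, 120 x 44 x 17 mm, origin at the centre of its underside. Two slots in line along its x axis, each 48 mm long, 7 mm wide (along y), floor at z = 6 mm, centres at x = -27.5 and +27.5 mm; one holds the smaller clip, the other the larger, upright with tabs up.
- large_clip_grip (a point): Tab of the larger clip (ring 42 mm wide, tab 26 mm wide, 5 mm thick), 47 mm above its ring's centre. It stays in the rack.
- jar_1: Bystander: screw-top jar, diameter 43, 66 mm high, origin at the underside's centre.
- caliper: Bystander: caliper lying flat, 69 x 214 x 13 mm (x, y, z), origin at the underside's centre.
- pliers_2: Bystander: pliers lying flat, 60 x 187 x 14 mm (x, y, z), origin at the underside's centre.
Not all that is in view belongs to the job. Of the things shaped like the shaft_mount, the grey one is meant.

How it is judged:
By the outcome, as a careful person would: the job done as asked, in the order asked, and still so for the second after the job is handed in, with the robot touching nothing.
It also fails if it takes over 51 s, if anything falls off the work surface, if the arm or the gripper's body presses on something with over 40 N, if the wrist force passes 120 N, or if a joint passes its speed limit or range.

## Working session

There is one attempt and no reset: what is moved stays moved. The work goes in short steps, Python scripts to look and compute and a tool call to move; the robot and the scene stay as the last step left them, time stands still between calls to the robot, and variables do not carry over. Pictures are saved under pics/ and viewed, at most 10 in all, crops included, and the job is handed in when it is done.

Besides the shell and the picture viewer there is one more tool, called after "Call:" as name(argument=value, ...) on one line, values as JSON. arm_command: Moves the arm, as the interface text tells. Its arguments: {"type":"object","properties":{"series":{"type":"string"},"squeeze":{"type":"number"}},"required":["series"]}

```bash
mkdir -p pics; ls; python3 - <<'E'
from cell import telemetry, cams
import cv2, numpy as np
o=telemetry.get_obs(); print(o)
for n in ("scene","side","wrist"):
    im=cams.read_camera(n); cv2.imwrite(f"pics/{n}0.png",im)
    c=cams.calibration(n); print(n,{k:np.round(np.array(v),4).tolist() for k,v in c.items()})
a=cv2.imread("pics/scene0.png");b=cv2.imread("pics/side0.png")
E
```

```text
pics
{'time_s': 0.0, 'qpos': array([75.9801341 , 18.43757988, -4.01634171, 83.1744337 ,  1.29626505,
       78.54041859, -3.26089826]), 'joint_velocities': array([-0.06513966, -0.00659425,  0.03340197, -0.03123286,  0.01944562,
        0.00730332, -0.12642139]), 'effort': array([ 6.79723507e-04, -4.91276479e+01, -4.03655414e-01, -3.12531602e+01,
       -6.39025401e-02,  4.37509152e-02,  1.93398964e-04]), 'tool_pos': array([ 0.16613304, -0.62777102,  0.18358257]), 'tool_rot': array([-1.79892884e+02,  6.72154639e-03,  1.48297345e+01]), 'force': array([ 0.16407572, -0.37474153,  0.31623489]), 'wrist_torque': array([-0.0151051 , -0.00925537,  0.00297992]), 'grasp_force': 0.0, 'grip_width': 0.08665125399578752}
scene {'K': [[419.2873, 0.0, 320.2031], [0.0, 419.2873, 197.2273], [0.0, 0.0, 1.0]], 'origin': [-0.0495, 0.9404, 0.6974], 'rotation': [-120.954, -0.6638, -152.2237]}
side {'K': [[446.6025, 0.0, 320.7679], [0.0, 446.6025, 200.1478], [0.0, 0.0, 1.0]], 'origin': [-0.0102, -1.3028, 0.6948], 'rotation': [-114.484, -0.7773, -19.2946]}
wrist {'K': [[309.7069, 0.0, 315.2483], [0.0, 309.7069, 198.8369], [0.0, 0.0, 1.0]], 'hand_eye': [[-0.0003, -0.9544, -0.2985, 0.0822], [1.0, -0.0006, 0.0009, -0.0009], [-0.001, -0.2985, 0.9544, -0.2005], [0.0, 0.0, 0.0, 1.0]]}
```

View pics/scene0.png

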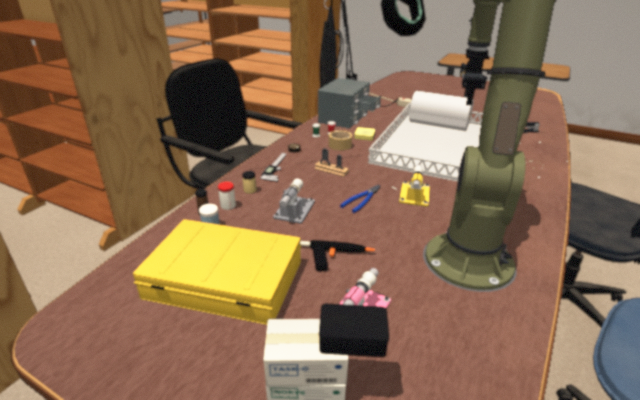

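View pics/side0.png

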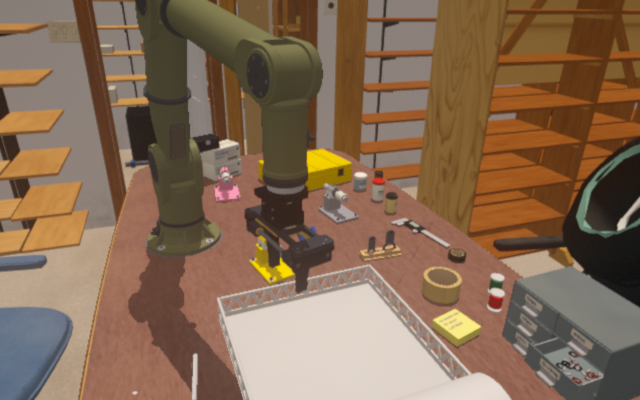

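The mount-shaped things are grey (scene 294,205; side 338,205), yellow (scene 414,190; side 268,262) and pink (scene 365,292; side 227,185). I take the grey one. The rack is at scene (332,166) and side (380,250), with two dark clips. Next is a close crop of both.

```bash
python3 - <<'E'
import cv2, numpy as np
a=cv2.imread("pics/scene0.png");b=cv2.imread("pics/side0.png")
def crop(im,u,v,w,h,s): return cv2.resize(im[v:v+h,u:u+w],None,fx=s,fy=s,interpolation=cv2.INTER_CUBIC)
top=np.hstack([crop(a,265,170,60,60,5),crop(a,305,140,60,60,5)])
bot=np.hstack([crop(b,310,175,60,55,5),crop(b,350,220,60,55,5)])
cv2.imwrite("pics/crop1.png",np.vstack([top,bot]))
E
```

```text
(no output)
```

View pics/crop1.png

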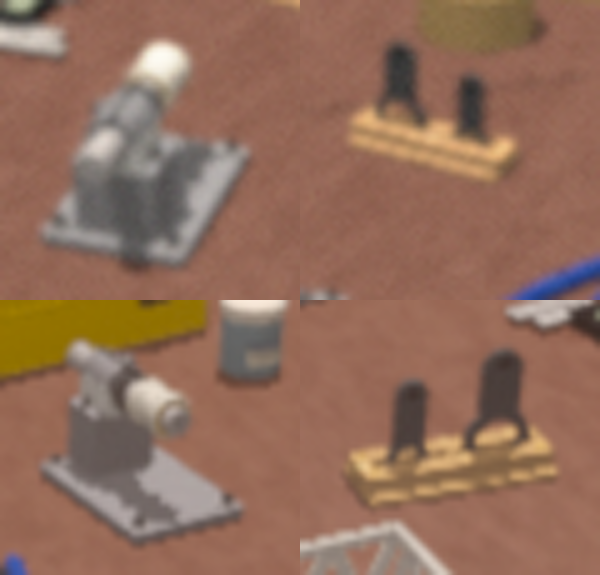

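The crop confirms the choice. The grey mount has its white roller pointing outwards. The smaller clip's tab top is at scene (339,156) and side (372,237), and the larger clip's is at scene (325,149) and side (390,230).

```bash
cat >h.py <<'E'
from cell import telemetry, cams
import cv2, numpy as np
from scipy.spatial.transform import Rotation as Ro
def cam(n):
    c=cams.calibration(n); return np.array(c["K"]),np.array(c["origin"]),Ro.from_euler("xyz",c["rotation"],degrees=True).as_matrix()
def ray(n,p):
    K,o,R=cam(n); return o,R@np.linalg.solve(K,[p[0],p[1],1])
def plane(n,p,z):
    o,d=ray(n,p); return o+d*(z-o[2])/d[2]
def tri(p,q):
    o1,d1=ray("scene",p);o2,d2=ray("side",q)
    s=np.linalg.lstsq(np.c_[d1,-d2],o2-o1,rcond=None)[0]
    a=o1+d1*s[0];b=o2+d2*s[1]; return (a+b)/2,np.linalg.norm(a-b)
def wproj(P,obs):   # world pts -> wrist pixels
    c=cams.calibration("wrist");H=np.array(c["hand_eye"]);K=np.array(c["K"])
    R=Ro.from_euler("xyz",obs["tool_rot"],degrees=True).as_matrix()
    pc=(((np.atleast_2d(P)-obs["tool_pos"])@R)-H[:3,3])@H[:3,:3]
    th=np.arctan2(np.hypot(pc[:,0],pc[:,1]),pc[:,2]);u=pc[:,:2]/np.linalg.norm(pc[:,:2],axis=1)[:,None]
    return u*th[:,None]*K[0,0]+K[:2,2]
def wplane(p,z,obs):
    c=cams.calibration("wrist");H=np.array(c["hand_eye"]);K=np.array(c["K"])
    R=Ro.from_euler("xyz",obs["tool_rot"],degrees=True).as_matrix()
    d=np.array(p,float)-K[:2,2];r=np.linalg.norm(d);th=r/K[0,0]
    v=np.r_[d/r*np.sin(th),np.cos(th)]; d=R@(H[:3,:3]@v); o=obs["tool_pos"]+R@H[:3,3]
    return o+d*(z-o[2])/d[2]
E
python3 - <<'E'
from h import *
np.set_printoptions(precision=4,suppress=True)
print("small",tri((339,155.6),(372.4,236.6)),"large",tri((325,149),(390.4,230.4)))
for p in [(319,208),(337,222.6),(358,217)]: print("side plate",plane("side",p,.01))
for p in [(274,217.4),(302,222.4),(314.6,200)]: print("scene plate",plane("scene",p,.01))
print("rollertop/end",tri((265+162/5,170+42/5),(310+170/5,175+(385-300)/5)))
print("rackL",plane("side",(360.4,255),.017),plane("scene",(305+215/5-0,140+140/5),.017))
E
```

```text
small (array([ 0.5132, -0.2844,  0.0634]), np.float64(0.0022810091805330556)) large (array([ 0.5697, -0.2862,  0.0755]), np.float64(0.0018072786193460482))
side plate [0.4672 0.0517 0.01  ]
side plate [ 0.4875 -0.0734  0.01  ]
side plate [ 0.5712 -0.0565  0.01  ]
scene plate [0.543  0.0904 0.01  ]
scene plate [0.4578 0.0734 0.01  ]
scene plate [ 0.4852 -0.0539  0.01  ]
rollertop/end (array([ 0.5289, -0.0216,  0.0928]), np.float64(0.003980064925498857))
rackL [ 0.4732 -0.2968  0.017 ] [ 0.4799 -0.2949  0.017 ]
```

Call:
arm_command(series="34 -20.5 0 0 0;34 -20.5 0 0 0;34 -20.5 0 0 0;34 -20.5 0 0 0;34 -20.5 0 0 0;34 -20.5 0 0 0;34 -20.5 0 0 0;34 -20.5 0 0 0;34 -20.5 0 0 0;34 -20.5 0 0 0;34 -20.5 0 0 0;34 -20.5 0 0 0;0 0 0 0.12 0;0 0 0 0.12 0;0 0 0 0 0;0 0 0 0 0")

```text
time_s: 1.48
tool_pos: [0.4975, -0.2863, 0.1843]
tool_rot: [-180.0, 0.0, 1.3]
force: [-0.3, 0.2, -0.6]
grip_width: 0.0871
grasp_force: 0.0
```

```bash
python3 - <<'E'
from h import *
o=telemetry.get_obs();im=cams.read_camera("wrist")
cv2.imwrite("pics/w1.png",im);np.save("o1.npy",o,allow_pickle=True)
print(o["tool_pos"],o["tool_rot"],o["qpos"])
print(wproj([[.5132,-.2844,.07],[.5697,-.2862,.075]],o))
cv2.imwrite("pics/w1b.png",cv2.resize(im[60:360,150:550],None,fx=2,fy=2,interpolation=cv2.INTER_CUBIC))
E
```

```text
[ 0.49745408 -0.28626307  0.18431845] [-1.79995684e+02  3.98744429e-02  1.25317143e+00] [ 45.91678217  10.33786765 -21.0822554   93.67764793   3.81697934
  76.72913036 -64.47935367]
[[314.3377856  169.11594649]
 [317.34913227 114.67666903]]
```

View pics/w1b.png

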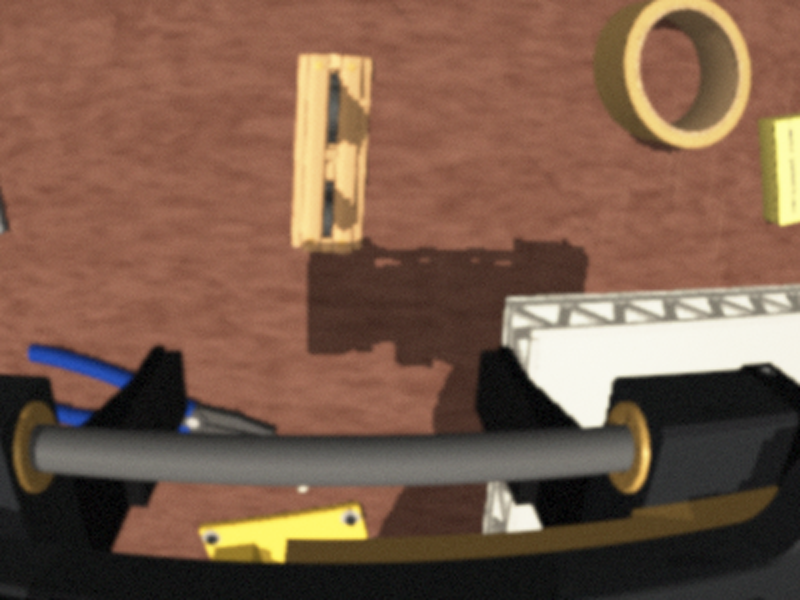

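The close look shows the rack with corners at crop (300,55), (372,58), (292,245) and (362,250). The smaller tab is the lower one, at about (328,208), and the larger is at (334,105).

```bash
python3 - <<'E'
from h import *
np.set_printoptions(precision=4,suppress=True)
o=np.load("o1.npy",allow_pickle=True).item()
f=lambda u,v,z:wplane((150+u/2,60+v/2),z,o)
C=[f(u,v,.017) for u,v in [(300,55),(372,58),(292,245),(362,250)]];print(np.array(C),np.mean(C,0))
print("L,W",np.linalg.norm(C[0]-C[2]),np.linalg.norm(C[1]-C[3]),np.linalg.norm(C[0]-C[1]))
d=(C[0]-C[2]+C[1]-C[3]);ya=np.arctan2(d[1],d[0]);print("yaw",np.degrees(ya))
c=np.mean(C,0);print("small",c-.0275*np.array([np.cos(ya),np.sin(ya),0]))
print("tab ends",f(328,181,.07),f(327,236,.07),f(327,208,.07),"large",f(334,72,.08),f(334,140,.08))
E
```

```text
[[ 0.5998 -0.2658  0.017 ]
 [ 0.599  -0.3078  0.017 ]
 [ 0.4848 -0.2624  0.017 ]
 [ 0.4826 -0.3054  0.017 ]] [ 0.5416 -0.2853  0.017 ]
L,W 0.11504775782496801 0.11649432566326877 0.04199449702982399
yaw -1.4120845766429564
small [ 0.5141 -0.2847  0.017 ]
tab ends [ 0.5327 -0.2836  0.07  ] [ 0.5037 -0.2837  0.07  ] [ 0.5186 -0.2834  0.07  ] large [ 0.5882 -0.2854  0.08  ] [ 0.5547 -0.2862  0.08  ]
```

Call:
arm_command(series="2 -39 0 0 0;2 -39 0 0 0;2 -39 0 0 0;2 -39 0 0 0;2 -39 0 0 0;2 -39 0 0 0;0 0 0 -0.085 0;0 0 0 -0.085 0;0 0 0 0 0;0 0 0 0 0")

```text
time_s: 2.37
tool_pos: [0.5052, -0.0527, 0.1846]
tool_rot: [180.0, 0.0, 10.7]
force: [0.7, -0.3, 0.7]
grip_width: 0.0871
grasp_force: 0.0
```

```bash
python3 - <<'E'
from h import *
o=telemetry.get_obs();im=cams.read_camera("wrist")
cv2.imwrite("pics/w2.png",im);np.save("o2.npy",o,allow_pickle=True)
print(o["tool_pos"],o["tool_rot"],o["qpos"])
cv2.imwrite("pics/w2b.png",cv2.resize(im[30:270,170:490],None,fx=2.5,fy=2.5,interpolation=cv2.INTER_CUBIC))
E
```

```text
[ 0.50521813 -0.05273274  0.18464096] [1.79982165e+02 4.15593886e-03 1.06968952e+01] [ 33.9981766    2.53274712 -31.70981815 101.99116389   1.39143353
  75.8578252  -77.32974247]
```

View pics/w2b.png

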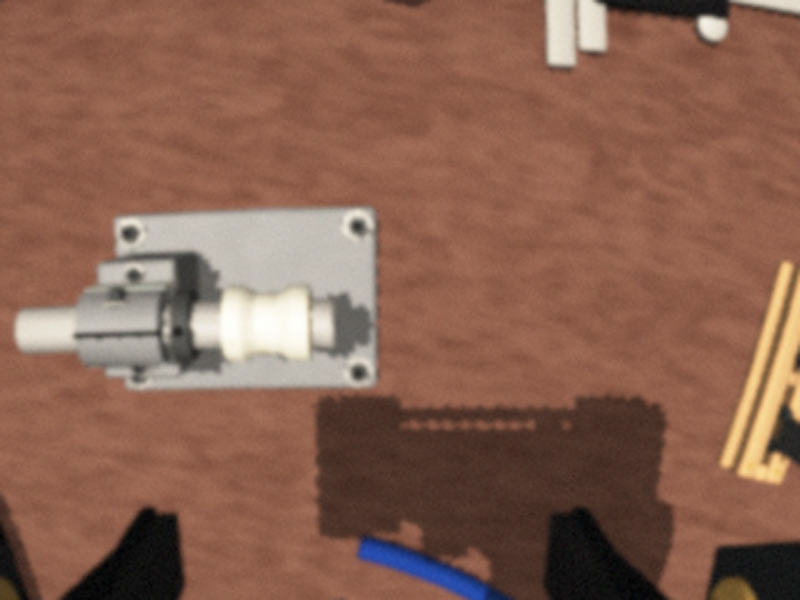

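The close view shows the mount plate corners at crop (116,217), (374,209) and (376,385). The collar spans columns 165..192, the roller 222..310, and the shaft ends at column 333, row 323.

```bash
python3 - <<'E'
from h import *
np.set_printoptions(precision=4,suppress=True)
o=np.load("o2.npy",allow_pickle=True).item()
f=lambda u,v,z:wplane((170+u/2.5,30+v/2.5),z,o)
A,B,C=[f(*p,.01) for p in [(116,217),(374,209),(376,385)]]
print(A,B,C,np.linalg.norm(A-B),np.linalg.norm(B-C))
y=(A-B)/np.linalg.norm(A-B); x=(B-C)/np.linalg.norm(B-C)
a1=np.degrees(np.arctan2(y[1],y[0]))-90;a2=np.degrees(np.arctan2(x[1],x[0]));print("yaw",a1,a2)
for yaw in (a1,a2,(a1*2+a2)/3):
  t=np.radians(yaw);X=np.array([np.cos(t),np.sin(t),0]);Y=np.array([-np.sin(t),np.cos(t),0])
  # origin: B is (45,-75), C (-45,-75), A (45,55)
  O=np.mean([B-.045*X+.075*Y,C+.045*X+.075*Y,A-.045*X-.055*Y],0);print("O",O)
  for n,u,v,z in [("colin",165,325,.09),("colout",192,325,.09),("rl",222,324,.091),("rr",310,323,.091),("end",333,322,.08),("rlow",265,358,.075),("rhi",265,288,.075),("shtail",18,330,.08)]:
    p=f(u,v,z)-O; print(n,"%.1f %.1f"%(1e3*p@X,1e3*p@Y),end=" | ")
  print()
E
```

```text
[0.5525 0.0812 0.01  ] [ 0.5765 -0.0441  0.01  ] [ 0.4908 -0.0615  0.01  ] 0.12757846388432795 0.08743092145852387
yaw 10.863640937722806 11.490502863731447
O [0.5192 0.0202 0.01  ]
colin 2.7 9.7 | colout 2.5 -1.3 | rl 2.8 -13.5 | rr 2.7 -48.0 | end 1.1 -56.4 | rlow -14.6 -27.9 | rhi 14.5 -28.8 | shtail 1.0 79.1 | 
O [0.5189 0.0199 0.01  ]
colin 3.2 9.9 | colout 2.8 -1.1 | rl 3.0 -13.4 | rr 2.5 -47.8 | end 0.8 -56.3 | rlow -14.5 -27.6 | rhi 14.6 -28.8 | shtail 2.2 79.3 | 
O [0.5191 0.0201 0.01  ]
colin 2.9 9.8 | colout 2.6 -1.2 | rl 2.9 -13.5 | rr 2.6 -47.9 | end 1.0 -56.4 | rlow -14.5 -27.8 | rhi 14.5 -28.8 | shtail 1.4 79.2 |
```

Call:
arm_command(series="13.6 -19 0 0 0;13.6 -19 0 0 0;0 0 0 -0.125 0;0 0 0 -0.125 0;0 0 0 -0.125 0;0 0 0 -0.125 0;0 0 0 -0.125 0;0 0 0 -0.125 0;0 0 0 -0.125 0;0 0 0 -0.125 0;0 0 0 -0.125 0;0 0 0 -0.125 0;0 0 0 -0.125 0;0 0 0 -0.125 0;0 0 0 -0.076 0;0 0 20 0 0;0 0 20 0 0;0 0 0 0 0")

```text
time_s: 3.92
tool_pos: [0.5223, -0.0106, 0.1411]
tool_rot: [-179.7, -0.1, 101.0]
force: [-0.7, -0.7, 0.5]
grip_width: 0.0873
grasp_force: 0.0
```

Call:
arm_command(series="0 2.5 0 0 0;0 0 28 0 0;0 0 28 0 0;0 0 28 0 0;0 0 0 0 0;0 0 0 0 140;0 0 0 0 255;0 0 0 0 255;0 0 0 0 255;0 0 0 0 255;0 0 0 0 255;0 0 0 0 255", squeeze=8)

```text
time_s: 4.92
tool_pos: [0.5277, -0.0092, 0.0611]
tool_rot: [180.0, 0.0, 101.1]
force: [0.0, 0.5, -0.8]
grip_width: 0.0479
grasp_force: 0.0
```

Call:
arm_command(series="0 -2.5 0 0 255;0 0 0 0 255;0 0 0 0 255;0 0 0 0 255;0 0 0 0 255;0 0 0 0 255;0 0 0 0 255")

```text
time_s: 5.5
tool_pos: [0.525, -0.0095, 0.0606]
tool_rot: [-180.0, 0.0, 101.1]
force: [0.8, -0.2, 0.2]
grip_width: 0.0036
grasp_force: 0.0
```

```bash
python3 - <<'E'
from h import *
o=telemetry.get_obs();print(o["tool_pos"],o["grip_width"],o["grasp_force"],o["force"])
a=cams.read_camera("wrist");b=cams.read_camera("side");c=cams.read_camera("scene")
r=lambda im,s:cv2.resize(im,None,fx=s,fy=s,interpolation=cv2.INTER_CUBIC)
cv2.imwrite("pics/w3.png",np.hstack([r(a[100:400,120:520],1)[:300],np.vstack([r(b[160:235,290:390],4)])]))
E
```

```text
[ 0.52495454 -0.00952259  0.06057658] 0.003584630759595118 0.0 [ 0.77915322 -0.24244203  0.23650654]
```

View pics/w3.png

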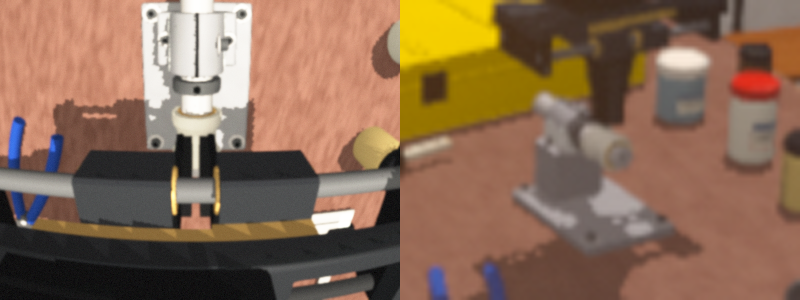

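```bash
python3 - <<'E'
from h import *
np.set_printoptions(precision=1,suppress=True)
o=telemetry.get_obs()
O=np.array([.519,.020,0]);t=np.radians(11);X=np.array([np.cos(t),np.sin(t),0]);Y=np.array([-np.sin(t),np.cos(t),0])
P=np.array([o["tool_pos"],O-.0135*Y+[0,0,.091],O-.048*Y+[0,0,.091],O-.0564*Y+[0,0,.075],O+.045*X-.075*Y+[0,0,.01],O-.045*X-.075*Y+[0,0,.01]])
w=wproj(P,o);print("wrist crop",w-[120,100])
for n in("side","scene"):
    K,c,R=cam(n);q=(P-c)@R@K.T;q=q[:,:2]/q[:,2:];print(n,q)
    if n=="side":print((q-[290,160])*4+[400,0])
E
```

```text
wrist crop [[195.7 126.6]
 [195.4 120.4]
 [195.3 170.8]
 [195.3 169.4]
 [244.5 150.5]
 [146.  150.3]]
side [[340.9 199.8]
 [338.5 190. ]
 [344.  193.6]
 [345.2 198.8]
 [358.3 215.3]
 [336.3 221.1]]
[[603.5 159.3]
 [594.  120.1]
 [615.9 134.3]
 [620.6 155.1]
 [673.4 221.3]
 [585.  244.3]]
scene [[296.3 189.2]
 [294.3 183. ]
 [298.1 177.7]
 [299.1 181.1]
 [288.1 194.1]
 [314.8 198.5]]
```

```bash
python3 - <<'E'
from h import *
a=cams.read_camera("wrist");b=cams.read_camera("side");c=cams.read_camera("scene")
cv2.imwrite("pics/w4raw.png",a)
r=lambda im,s:cv2.resize(im,None,fx=s,fy=s,interpolation=cv2.INTER_CUBIC)
cv2.imwrite("pics/w4.png",np.hstack([r(a[150:300,265:365],4),np.vstack([r(b[160:210,315:365],6),r(c[155:205,270:320],6)])]))
E
```

```text
(no output)
```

View pics/w4.png

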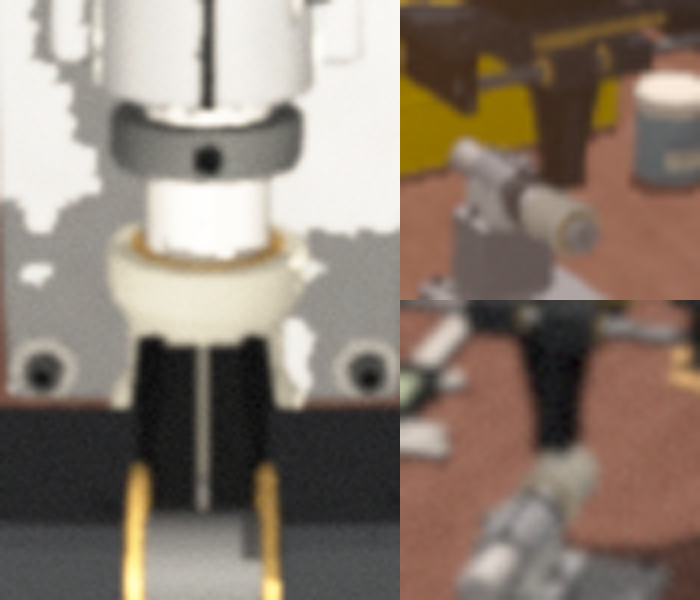

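The closed fingers ended just above the roller. The wrist view puts their tips at full-image row 234 where the TCP projects to row 226, so the real tips are about 35 mm behind the reported TCP. I will open the gripper and go about 36 mm lower.

Call:
arm_command(series="0 0 0 0 70;0 0 0 0 70;0 0 0 0 70;0 0 0 0 70;0 0 0 0 70;0 0 0 0 70;0 0 0 0 70;0 0 0 0 70;0 0 0 0 70;0 0 0 0 70;2 0 0 0 70;0 0 12 0 70;0 0 12 0 70;0 0 12 0 70;0 0 0 0 70")

```text
time_s: 7.05
tool_pos: [0.5217, -0.0076, 0.0211]
tool_rot: [-179.7, -0.1, 101.1]
force: [-1.8, -0.8, 1.0]
grip_width: 0.063
grasp_force: 0.0
```

Call:
arm_command(series="0 0 0 0 255;0 0 0 0 255;0 0 0 0 255;0 0 0 0 255;0 0 0 0 255;0 0 0 0 255;0 0 0 0 255;0 0 0 0 255", squeeze=8)

```text
time_s: 7.72
tool_pos: [0.5254, -0.0076, 0.025]
tool_rot: [179.9, 0.0, 101.1]
force: [2.3, -0.8, -0.2]
grip_width: 0.0317
grasp_force: 8.0
```

The roller is gripped at 31.7 mm. Now I slide it home.

Call:
arm_command(series="2 0 0 0 255;2 0 0 0 255;2 0 0 0 255;2 0 0 0 255;1 0 0 0 255;0 0 0 0 255")

```text
time_s: 8.22
tool_pos: [0.5235, 0.0019, 0.025]
tool_rot: [179.9, -0.0, 101.1]
force: [4.2, 0.2, 0.5]
grip_width: 0.0314
grasp_force: 8.0
```

Call:
arm_command(series="1 0 0 0 255;0.5 0 0 0 255;0.5 0 0 0 255;0 0 0 0 255")

```text
time_s: 8.55
tool_pos: [0.5232, 0.0034, 0.025]
tool_rot: [179.9, 0.0, 101.1]
force: [4.3, -1.2, 1.4]
grip_width: 0.0317
grasp_force: 8.0
```

Call:
arm_command(series="0.5 0 0 0 255;0.5 0 0 0 255;0.5 0 0 0 255;0 0 0 0 255")

```text
time_s: 8.88
tool_pos: [0.5229, 0.0048, 0.025]
tool_rot: [179.9, 0.0, 101.1]
force: [5.2, -0.4, 2.2]
grip_width: 0.0316
grasp_force: 8.0
```

Call:
arm_command(series="0.5 0 0 0 255;0.5 0 0 0 255;0.5 0 0 0 255;0 0 0 0 255")

```text
time_s: 9.22
tool_pos: [0.5227, 0.0058, 0.025]
tool_rot: [179.9, 0.0, 101.1]
force: [5.1, -0.9, 2.0]
grip_width: 0.0316
grasp_force: 8.0
```

Call:
arm_command(series="0.7 0 0 0 255;0.7 0 0 0 255;0.7 0 0 0 255;0 0 0 0 255;0 0 0 0 255")

```text
time_s: 9.63
tool_pos: [0.5227, 0.0058, 0.025]
tool_rot: [179.9, 0.2, 101.0]
force: [6.0, -4.5, 0.6]
grip_width: 0.0318
grasp_force: 8.0
```

Call:
arm_command(series="0.7 0 0 0 255;0.7 0 0 0 255;0 0 0 0 255;0 0 0 0 255")

```text
time_s: 9.97
tool_pos: [0.5227, 0.0058, 0.025]
tool_rot: [179.9, 0.3, 101.0]
force: [6.4, -6.7, 0.4]
grip_width: 0.0318
grasp_force: 8.0
```

Call:
arm_command(series="0 0 0 0 90;0 0 0 0 90;0 0 0 0 90;0 0 0 0 90;0 0 0 0 90;0 0 0 0 90;0 0 -34 0 90;0 0 -34 0 90;0 0 -34 0 90;0 0 -34 0 90;0 0 0 0.125 90;0 0 0 0.125 90;0 0 0 0.125 90;0 0 0 0.125 90;0 0 0 0.125 90;0 0 0 0.125 90;0 0 0 0.125 90")

```text
time_s: 11.38
tool_pos: [0.5208, 0.0099, 0.1604]
tool_rot: [-180.0, 0.0, 50.6]
force: [-0.2, 0.1, -0.2]
grip_width: 0.0563
grasp_force: 0.0
```

Call:
arm_command(series="0 0 0 0.125 90;0 0 0 0.125 90;0 0 0 0.125 90;0 0 0 0.125 90;0 0 0 0.125 90;0 0 0 0.125 90;0 0 0 0.125 90;0 0 0 0 90;0 0 0 0 90")

```text
time_s: 12.13
tool_pos: [0.5209, 0.0098, 0.1605]
tool_rot: [180.0, 0.0, 1.1]
force: [-0.4, -0.5, 1.0]
grip_width: 0.0564
grasp_force: 0.0
```

```bash
python3 - <<'E'
from h import *
o=telemetry.get_obs();im=cams.read_camera("wrist")
cv2.imwrite("pics/w5.png",im);np.save("o5.npy",o,allow_pickle=True)
O=np.array([.519,.020,0]);t=np.radians(11.2);Y=np.array([-np.sin(t),np.cos(t),0])
q=wproj([O-.0387*Y+[0,0,.085]],o)[0];print(q,o["tool_pos"],o["tool_rot"])
u,v=(q-[80,40]).astype(int);print(u,v)
cv2.imwrite("pics/w5b.png",cv2.resize(im[v:v+90,u:u+130],None,fx=6,fy=6,interpolation=cv2.INTER_CUBIC))
E
```

```text
[345.94596588 189.14861257] [0.52093553 0.00982165 0.16047632] [1.79998944e+02 3.19107230e-02 1.07149290e+00]
265 149
```

View pics/w5b.png

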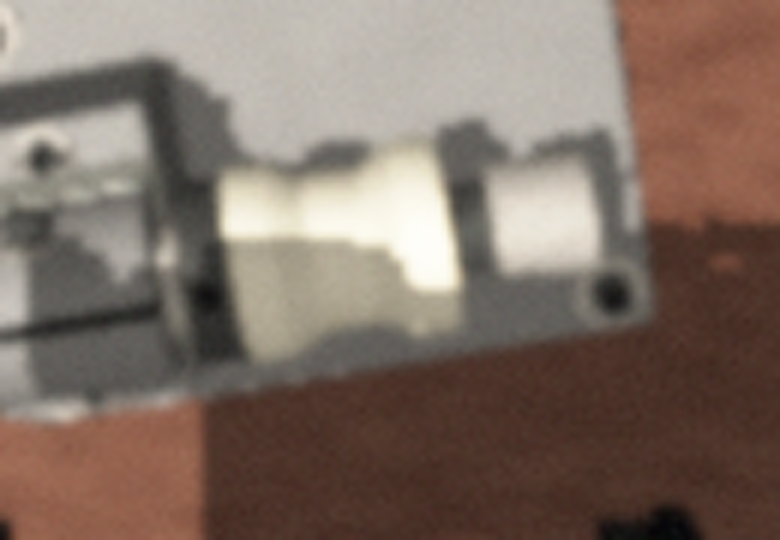

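The roller is home and the groove is uncovered, dark, between columns 452 and 489 of the crop at about row 215. The shaft end is at about column 598.

```bash
python3 - <<'E'
from h import *
np.set_printoptions(precision=4,suppress=True)
o=np.load("o5.npy",allow_pickle=True).item()
t=np.radians(11.2);Y=np.array([-np.sin(t),np.cos(t),0]);X=np.array([Y[1],-Y[0],0])
O=np.array([.519,.020,0])
f=lambda u,v,z:wplane((265+u/6,149+v/6),z,o)
for n,u,v,z,d in [("face",456,235,.091,-.0037),("shoulder",489,215,.085,.0033),("end",600,213,.083,.0193)]:
    p=f(u,v,z);g=p+d*Y;print(n,p,"groove",g,"mount xy mm",1e3*(g-O)@X,1e3*(g-O)@Y)
for n,u,v in [("shaft hi",545,158),("shaft lo",550,272)]: p=f(u,v,.075);print(n,p,1e3*(p-O)@X)
p=f(652,318,.01);print("cornerC(-45,-75)",1e3*(p-O)@X,1e3*(p-O)@Y)
E
```

```text
face [ 0.529  -0.0128  0.091 ] groove [ 0.5297 -0.0164  0.091 ] mount xy mm 3.459423880277417 -37.77649151846443
shoulder [ 0.5307 -0.0183  0.085 ] groove [ 0.53   -0.0151  0.085 ] mount xy mm 4.008495681511548 -36.52646195807783
end [ 0.5309 -0.036   0.083 ] groove [ 0.5271 -0.017   0.083 ] mount xy mm 0.7584637538472978 -37.89456523262069
shaft hi [ 0.5376 -0.0279  0.075 ] 8.936273260389742
shaft lo [ 0.5187 -0.0298  0.075 ] -9.913579173812309
cornerC(-45,-75) -43.74921494787064 -73.57868673583269
```

Call:
arm_command(series="0 0 0 0.043 90;0 36.8 0 0 90;0 36.8 0 0 90;0 36.8 0 0 90;0 36.8 0 0 90;0 36.8 0 0 90;0 36.8 0 0 90;0 36.8 0 0 90;0 36.8 0 0 90;0 0 30 0 90;0 0 30 0 90;0 0 0 0 90;0 0 0 0 90")

```text
time_s: 13.27
tool_pos: [0.5116, -0.2837, 0.0992]
tool_rot: [-179.9, 0.2, -1.5]
force: [-0.3, 0.0, -0.2]
grip_width: 0.0565
grasp_force: 0.0
```

Call:
arm_command(series="2.5 0.4 0 0 90;0 0 32 0 90;0 0 32 0 90;0 0 31 0 90;0 0 0 0 90;0 0 0 0 200;0 0 0 0 200;0 0 0 0 200")

```text
time_s: 13.93
tool_pos: [0.518, -0.2862, 0.009]
tool_rot: [179.8, -0.3, -1.6]
force: [0.3, -0.1, 0.6]
grip_width: 0.0437
grasp_force: 0.0
```

Call:
arm_command(series="0 0 0 0 200;0 0 0 0 200;0 0 0 0 200")

```text
time_s: 14.18
tool_pos: [0.5161, -0.2856, 0.0068]
tool_rot: [179.9, -0.1, -1.6]
force: [0.6, -0.1, -0.0]
grip_width: 0.0247
grasp_force: 0.0
```

Call:
arm_command(series="-1 -1.3 4 0 200;0 0 0 0 200;0 0 0 0 200")

```text
time_s: 14.43
tool_pos: [0.5139, -0.2836, 0.0012]
tool_rot: [-180.0, 0.1, -1.6]
force: [-1.1, -0.8, -0.6]
grip_width: 0.019
grasp_force: 0.0
```

Call:
arm_command(series="0 0 0 0 255;0 0 0 0 255;0 0 0 0 255;0 0 0 0 255;0 0 0 0 255;0 0 0 0 255", squeeze=35)

```text
time_s: 14.93
tool_pos: [0.5144, -0.2839, 0.0016]
tool_rot: [180.0, -0.0, -1.6]
force: [0.7, -0.2, -0.3]
grip_width: 0.0045
grasp_force: 35.0
```

Call:
arm_command(series="0 0 -10 0 255;0 0 -30 0 255;0 0 -40 0 255;0 0 -40 0 255;0 0 -10 0 255;0.7 -38.2 0 0 255;0.7 -38.2 0 0 255;0.7 -38.2 0 0 255;0.7 -38.2 0 0 255;0.7 -38.2 0 0 255;0.7 -38.2 0 0 255;0.7 -38.2 0 0 255;0 0 0 -0.112 255;0 0 0 -0.112 255;0 0 0 0 255;0 0 0 0 255;0 0 0 0 255")

```text
time_s: 16.35
tool_pos: [0.5268, -0.0173, 0.1318]
tool_rot: [180.0, -0.0, 11.0]
force: [-0.4, -0.6, -1.3]
grip_width: 0.0044
grasp_force: 35.0
```

```bash
python3 - <<'E'
from h import *
o=telemetry.get_obs();im=cams.read_camera("wrist");s=cams.read_camera("side")
cv2.imwrite("pics/w6.png",im);np.save("o6.npy",o,allow_pickle=True)
print(o["tool_pos"],o["tool_rot"],o["grip_width"],o["force"])
r=lambda im,s:cv2.resize(im,None,fx=s,fy=s,interpolation=cv2.INTER_CUBIC)
cv2.imwrite("pics/w6b.png",np.hstack([r(im[150:270,250:370],4.5)[:540],r(s[150:240,320:360],6)]))
E
```

```text
[ 0.52684397 -0.0172847   0.13178468] [ 1.79986098e+02 -2.65897039e-03  1.09991088e+01] 0.004432265244432175 [-0.35018974 -0.56086269 -1.27460521]
```

View pics/w6b.png

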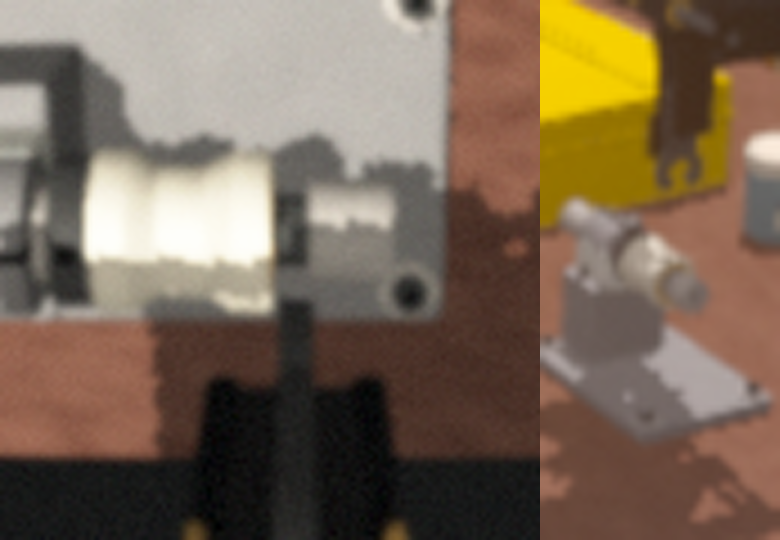

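The wrist view shows the clip at columns 280..310 and the groove at columns 277..306, so the clip needs about 0.8 mm towards the roller. I descend to just above first contact.

Call:
arm_command(series="0 -0.8 0 0 255;0 0 20 0 255;0 0 20 0 255;0 0 5 0 255;0 0 0 0 255;0 0 0 0 255;0 0 0 0 255")

```text
time_s: 17.03
tool_pos: [0.5276, -0.0159, 0.0878]
tool_rot: [180.0, -0.1, 11.2]
force: [-0.3, 0.4, -0.5]
grip_width: 0.0046
grasp_force: 35.0
```

Call:
arm_command(series="0 0 2 0 255;0 0 2 0 255;0 0 1 0 255;0 0 1 0 255;0 0 1 0 255;0 0 0 0 255")

```text
time_s: 17.53
tool_pos: [0.5265, -0.0159, 0.0794]
tool_rot: [-180.0, 0.0, 11.2]
force: [-0.1, 0.3, -0.6]
grip_width: 0.0047
grasp_force: 35.0
```

Call:
arm_command(series="0 0.4 0 0 255;0 0 1 0 255;0 0 1 0 255;0 0 1 0 255;0 0 1 0 255;0 0 0 0 255;0 0 0 0 255")

```text
time_s: 18.12
tool_pos: [0.5267, -0.0163, 0.0756]
tool_rot: [180.0, 0.0, 11.2]
force: [-1.3, -0.6, -1.3]
grip_width: 0.0045
grasp_force: 35.0
```

Call:
arm_command(series="0 0 1 0 255;0 0 1 0 255;0 0 0 0 255;0 0 0 0 255")

```text
time_s: 18.45
tool_pos: [0.5274, -0.0162, 0.0739]
tool_rot: [180.0, -0.1, 11.2]
force: [2.2, 0.7, 0.7]
grip_width: 0.0046
grasp_force: 35.0
```

Call:
arm_command(series="0 0 1 0 255;0 0 1 0 255;0 0 0 0 255;0 0 0 0 255")

```text
time_s: 18.78
tool_pos: [0.5278, -0.0162, 0.0721]
tool_rot: [180.0, -0.1, 11.2]
force: [2.6, -0.2, 1.5]
grip_width: 0.0048
grasp_force: 35.0
```

Call:
arm_command(series="0.8 0 0 0 255;0 0 0 0 255;0 0 0 0 255")

```text
time_s: 19.03
tool_pos: [0.528, -0.0161, 0.0718]
tool_rot: [180.0, -0.0, 11.2]
force: [3.6, 0.8, 3.3]
grip_width: 0.0043
grasp_force: 35.0
```

Call:
arm_command(series="0 0 1 0 255;0 0 1 0 255;0 0 0 0 255;0 0 0 0 255")

```text
time_s: 19.37
tool_pos: [0.5281, -0.016, 0.0698]
tool_rot: [180.0, -0.1, 11.2]
force: [3.7, 0.7, 3.7]
grip_width: 0.0045
grasp_force: 35.0
```

Call:
arm_command(series="0.8 0 0 0 255;0 0 0 0 255;0 0 1 0 255;0 0 0 0 255;0 0 0 0 255")

```text
time_s: 19.78
tool_pos: [0.5284, -0.016, 0.0688]
tool_rot: [180.0, -0.0, 11.2]
force: [3.5, 0.1, 5.8]
grip_width: 0.0049
grasp_force: 35.0
```

Call:
arm_command(series="0 0 1 0 255;0 0 0 0 255;0 0 0 0 255")

```text
time_s: 20.03
tool_pos: [0.5285, -0.016, 0.068]
tool_rot: [180.0, -0.0, 11.2]
force: [3.0, 0.3, 5.4]
grip_width: 0.0047
grasp_force: 35.0
```

Call:
arm_command(series="0 0 1 0 255;0 0 0 0 255;0 0 1 0 255;0 0 0 0 255;0 0 0 0 255")

```text
time_s: 20.45
tool_pos: [0.5284, -0.0161, 0.0656]
tool_rot: [180.0, -0.0, 11.2]
force: [3.2, 0.3, 4.0]
grip_width: 0.0046
grasp_force: 35.0
```

Call:
arm_command(series="0 0 1 0 255;0 0 0 0 255;0 0 1 0 255;0 0 0 0 255;0 0 0 0 255")

```text
time_s: 20.87
tool_pos: [0.5282, -0.0159, 0.063]
tool_rot: [-180.0, 0.0, 11.2]
force: [4.6, 0.3, -1.7]
grip_width: 0.0051
grasp_force: 35.0
```

Call:
arm_command(series="0 0 1 0 255;0 0 0 0 255;0 0 1 0 255;0 0 0 0 255;0 0 0 0 255")

```text
time_s: 21.28
tool_pos: [0.5281, -0.0159, 0.0611]
tool_rot: [-180.0, 0.0, 11.2]
force: [4.8, 0.1, -3.2]
grip_width: 0.005
grasp_force: 35.0
```

Call:
arm_command(series="0 0 1 0 255;0 0 0 0 255;0 0 0 0 255")

```text
time_s: 21.53
tool_pos: [0.5281, -0.0159, 0.0604]
tool_rot: [-180.0, 0.0, 11.2]
force: [4.2, 1.0, 0.0]
grip_width: 0.0047
grasp_force: 35.0
```

Call:
arm_command(series="0 0 1 0 255;0 0 0 0 255;0 0 0 0 255")

```text
time_s: 21.78
tool_pos: [0.5283, -0.0159, 0.0602]
tool_rot: [180.0, 0.0, 11.2]
force: [2.0, 0.3, 5.5]
grip_width: 0.0047
grasp_force: 35.0
```

Call:
arm_command(series="0 0 1 0 255;0 0 0 0 255;0 0 0 0 255")

```text
time_s: 22.03
tool_pos: [0.5284, -0.0159, 0.06]
tool_rot: [180.0, 0.0, 11.2]
force: [0.0, 0.7, 10.3]
grip_width: 0.0051
grasp_force: 35.0
```

Call:
arm_command(series="0 0 1 0 255;0 0 0 0 255;0 0 0 0 255")

```text
time_s: 22.28
tool_pos: [0.5285, -0.0159, 0.0599]
tool_rot: [179.9, 0.0, 11.2]
force: [-2.6, 0.6, 16.2]
grip_width: 0.0047
grasp_force: 35.0
```

Call:
arm_command(series="0 0 -1.5 0 255;0 0 -1.5 0 255;0 0 0 0 255;0 0 0 0 170;0 0 0 0 170;0 0 0 0 170;0 0 0 0 170;0 0 0 0 170;0 0 0 0 170;0 0 -5 0 170;0 0 -15 0 170;0 0 -25 0 170;0 0 -30 0 170;0 0 0 0 170;0 0 0 0 170")

```text
time_s: 23.53
tool_pos: [0.5299, -0.016, 0.1379]
tool_rot: [179.9, -0.2, 11.2]
force: [-0.4, -1.0, 0.2]
grip_width: 0.0293
grasp_force: 0.0
```

```bash
python3 - <<'E'
from h import *
o=telemetry.get_obs();im=cams.read_camera("wrist");s=cams.read_camera("side")
print(o["time_s"],o["tool_pos"],o["grip_width"],o["force"])
r=lambda im,s:cv2.resize(im,None,fx=s,fy=s,interpolation=cv2.INTER_CUBIC)
cv2.imwrite("pics/w7b.png",np.hstack([r(im[150:270,250:370],4.5)[:540],r(s[165:255,325:365],6)]))
E
```

```text
23.5333 [ 0.5299168  -0.01599917  0.13786558] 0.029332366356230637 [-0.38758099 -0.98338132  0.18577213]
```

View pics/w7b.png

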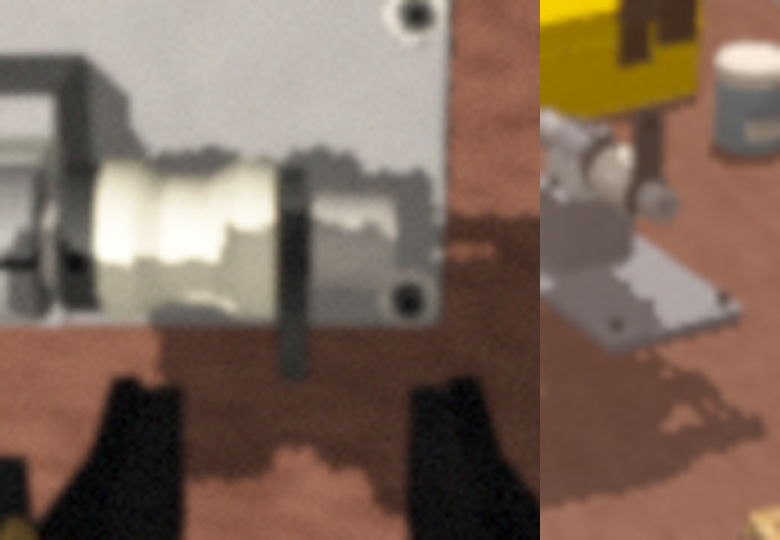

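The clip stands upright and square in the groove (columns 277..308), against the home roller, with the gripper clear of it. I hand the job in.

```bash
python3 -c "
from cell import env; print(env.sign_off())"
```

```text
the job is handed in; nothing more can be done
None
```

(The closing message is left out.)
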